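# Slide the specimen sled under the scanner head

### The job

Slide the orange specimen sled gently across the bench, under the blue scanner's overhanging head, until it lies wholly inside the white outline on the black pad and square to it, then leave it there. Push it along only by its sides: keep it flat on the bench, do not touch the glass plate on its top, and do not bump the scanner. Leave the bottle, the jar and the screwdriver where they are.

Things in the scene. Friction and masses are not known exactly. Their poses are not given: they have to be found in the camera images.
- sled: Loose orange block with a dark band round its foot, 90 mm along its x, 130 mm along its y, 40 mm high (too wide to grasp), about 0.6 kg. Origin at the centre of its underside, z up. It starts to the left of the scanner's head (scanner x -215 to -170 mm), up to 50 mm off the pad's centre line and turned by up to 0.3 rad from square.
- glass: Clear glass plate with three copper discs, fixed flat on top of the sled and moving with it: 70 x 110 mm, its upper face 44 mm above the bench. Origin at the centre of its underside, on the sled's top. Not to be touched.
- scanner: Fixed blue scanner, place and yaw vary. Origin on the bench at the centre of its flat black pad (154 x 184 mm, no step); x to the robot's right, the way the sled goes in; y away from the robot. The white outline is centred there, 114 mm (x) by 154 mm (y) inside its lines: the sled, its x along the scanner's x, fits with 12 mm to spare on every side.
- head (a point): Middle of the underside of the scanner's overhanging head, 140 mm above the bench; axes as the scanner's. The head is a blue bar 45 mm along x, 260 mm along y, 60 mm high, at scanner x -65 to -20 mm, y -105 to 155 mm. It ends up above the trailing edge of the sled, where a vertical tool has no room; a tool leaning with its tips forward has.
- tower (a point): Middle, at bench level, of the face of the scanner's blue tower that looks to the pad and the robot; axes as the scanner's. Tower 110 mm (x) by 130 mm (y), 260 mm high (a knob on top to 315 mm), beyond the pad, on a black foot plate 130 x 150 mm, 12 mm high: the foot covers scanner x -85 to 45 mm, y 140 to 290 mm.
- bottle: Amber bottle, 60 mm across, 140 mm high, loose, to the right of the pad. Origin at the centre of its underside.
- jar: White jar with a blue cap, 60 mm across, 60 mm high, loose, to the right of the pad. Origin at the centre of its underside.
- screwdriver: Red-handled screwdriver 190 mm long, lying loose on the bench to the left of the sled. Origin at the middle of its underside; x along it, from the handle to the tip.
Mind the look-alikes: they are no part of the job. Of the things that look like the sled, take the one that is farthest to the robot's right at the start.

How it is judged:
At the end, for the whole second after the job is handed in: The sled lies flat and still inside the white outline: its centre within 12 mm of the pad's centre along each of the scanner's x and y axes, and square to the outline within 0.1 rad (x of sled in the frame of scanner between -0.012 and 0.012 m and y of sled in the frame of scanner between -0.012 and 0.012 m and angle between the x axis of sled and the x axis of scanner, either way round below 0.1 rad and height (world z) of sled below 0.004 m and angle between sled's own z axis and vertical below 0.05 rad and linear speed of sled below 0.01 m/s); the robot touches nothing.
It fails at once if the glass plate is touched (more than 2 N) (contact force between any of the arm, the fingers and glass above 2 N).
It fails at once if the scanner is bumped (more than 8 N from the robot or 10 N from the sled) (contact force between any of the arm, the fingers and scanner above 8 N or contact force between sled and scanner above 10 N).
It fails at once if the sled is lifted or tipped (raised more than 12 mm or tilted more than 0.2 rad) (height (world z) of sled above 0.012 m or angle between sled's own z axis and vertical above 0.2 rad).
It fails at once if the sled is shoved hard (faster than 0.3 m/s) (linear speed of sled above 0.3 m/s).
It fails at once if the bottle, jar or screwdriver is moved more than 20 mm (distance of any of bottle, jar, screwdriver from where it was at the start of the episode above 0.02 m).
It also fails if it takes over 67 s, if anything falls off the work surface, if the arm or the gripper's body presses on something with over 40 N, if the wrist force passes 120 N, or if a joint passes its speed limit or range.

### The arm

A 6-joint arm with a two-finger parallel gripper is mounted at the origin on the work surface. World frame = base frame: x ahead of the robot, y to its left, z up, the work surface at z = 0. Lengths are in m, angles in rad, forces in N, time in s.
With the tool pointing down it reaches from about 0.35 to 0.85 m from the base axis. Payload 8.1 kg.
Tool frame: the origin (TCP) lies on the centre line of the jaws, within the pads' length; the fingertips stand 17 mm ahead of it and the grasp point (between the pads) lies 2 mm behind it; z points along the fingers, y is the line along which they close (so a half turn about z gives the same grasp; the last joint's range is limited). The gripper opens to 93 mm and grips with 3 to 60 N. Pads are 15 mm wide; open, the fingers measure 128 mm over their backs; the gripper's body (75 mm by 188 mm) begins 65 mm behind the grasp point.
Start: joints at [1.2, 0.13, 1.488, -0, 1.523, -0.085], TCP at [0.169, 0.576, 0.236] pointing down, gripper open.
Joint ranges: [-2.96, 2.96], [-0.89, 2.26], [0.02, 2.5], [-1.34, 4.48], [0, 2.73], [-2.66, 2.66]. Speed limits (rad/s): [2.39, 2.39, 2.79, 3.14, 3.14, 3.14].

### API

Orientations are given as a rotation vector (axis times angle).
In Python, from plant import telemetry, viewer, order gives the robot as it stands.
- The arm moves only by the tool send_rows, never from a script. Its argument "plan" is a list that holds one entry, the list of rows, each a list of 5 numbers: the closure, from -1 (fully open) to 1 (shut), then the shift along the world's x, y, z normalised to -1 to 1, where 1 is 0.2 m, then the turn about the world's z normalised to -1 to 1, where 1 is 60 degrees. A call has 1 to 20 rows; each row is the pose to reach, as a shift and turn from the pose commanded when the call began; what a row does not reach only later rows make up. A row lasts 1/12 s, in which the tool goes at most 41.7 mm and 7.16 degrees, less where a joint would pass 70% of its speed; a pose out of reach is approached as far as the arm can. A call with a number of a shift or a turn outside -1 to 1 is refused whole. A call with a gripper value outside its range is refused whole. The fingers move at their own pace and stop on an object; "force" is the grip in N (left out, the last holds). Time passes only in rows, so rows that repeat a pose let the fingers close. It gives the time, the measured TCP pose, the force, the opening and the grip force at its end, in the units of the state.
- telemetry.read_state(): the state, without advancing time (a new reading comes with each control period).
- viewer.read_camera(name): name is "scene" or "top" or "wrist"; returns (picture, depth): 384x512x3 uint8, blue, green, red; 384x512 float32, m along the optical axis (not along the pixel's ray), 0 where there is no reading.
- viewer.calibration(name): a dict with "camera_matrix" (3x3 intrinsics, pixels), "dist_coeffs" ([k1, k2, p1, p2, k3] as OpenCV has them; the pictures are not rectified), "extrinsics" (4x4, takes a point from camera to world coordinates); the wrist camera has in their place "hand_eye" (4x4, takes a point from camera to tool coordinates, whose origin is the TCP and whose axes are the flange's). Camera axes: x right, y up, looking along -z (the intrinsics and any distortion apply to the point x, -y, -z); pixel columns grow to the right and rows downward; lengths in m; the calibration is good to about 2 mm. A picture is of the moment at which its call begins: read the wrist's pose just before it. calibration takes no time and is no camera call.
- order.close_job(): hands the job in; it is judged then, once.
The state is a dict: "t": time; "q": joint angles; "dq": joint speeds; "joint_torque": joint torques, N m; "tool_pos": TCP position; "orientation": TCP orientation; "force": force on the tool from outside, world axes, zero at the start; "wrist_torque": the same for the moment, N m; "opening": finger opening in m; "gripper_force": force on a finger pad.
Only numpy, scipy, OpenCV 4.12 (cv2) and the standard library are available. Lean on these libraries where they do the work, as an engineer would, in place of code of your own. Each camera call takes 0.05 s, during which the arm holds its last target. There are 200 camera calls.

## Working session

There is one attempt and no reset: what is moved stays moved. The work goes in short steps, Python scripts to look and compute and a tool call to move; the robot and the scene stay as the last step left them, time stands still between calls to the robot, and variables do not carry over. Pictures are saved under pics/ and viewed, at most 10 in all, crops included, and the job is handed in when it is done.

Besides the shell and the picture viewer there is one more tool, called after ">>>" as name([rows], argument=value, ...), one row to a line, values as JSON. send_rows: Moves the arm, as the interface text tells. Scaled input: -1 to 1 covers 0.2 m each way for a shift and 60 degrees each way for a turn. Its arguments: {"type":"object","properties":{"plan":{"type":"array"},"force":{"type":"number"}},"required":["plan"]}

```bash
mkdir -p pics; cat > h.py <<'E'
import numpy as np, cv2
from plant import telemetry, viewer, order
def snap(n):
    s=telemetry.read_state(); im,d=viewer.read_camera(n); return s,im,d
def ext(n,s):
    c=viewer.calibration(n)
    if n!='wrist': return c,np.array(c['extrinsics'])
    T=np.eye(4);T[:3,:3]=cv2.Rodrigues(np.array(s['orientation'],float))[0];T[:3,3]=s['tool_pos']
    return c,T@np.array(c['hand_eye'])
def ray(n,s,px,z):
    c,T=ext(n,s)
    u=cv2.undistortPoints(np.array(px,float).reshape(-1,1,2),np.array(c['camera_matrix'],float),np.array(c['dist_coeffs'],float))[:,0]
    d=np.c_[u[:,0],-u[:,1],-np.ones(len(u))]@T[:3,:3].T; o=T[:3,3]
    return o+d*((z-o[2])/d[:,2])[:,None]
E
python3 - <<'E'
from h import *
for n in('top','scene'):
    s,im,d=snap(n); cv2.imwrite(f'pics/{n}0.png',im); np.save(f'{n}0.npy',d)
    print(n,np.round(viewer.calibration(n)['extrinsics'],3).tolist())
print(s)
E
```

```text
top [[-0.002, 0.981, -0.194, 0.322], [-1.0, -0.004, -0.013, 0.066], [-0.014, 0.194, 0.981, 1.211], [0.0, 0.0, 0.0, 1.0]]
scene [[0.788, -0.507, 0.35, 0.877], [0.616, 0.657, -0.434, -0.364], [-0.01, 0.557, 0.83, 0.922], [0.0, 0.0, 0.0, 1.0]]
{'t': 0.05, 'q': array([ 1.19958073e+00,  1.31175909e-01,  1.48923213e+00, -3.03410903e-06,
        1.52299340e+00, -8.53750035e-02]), 'dq': array([-0.00065096,  0.00023226, -0.00172397,  0.0010123 , -0.00037045,
       -0.00118204]), 'joint_torque': array([ 1.31155415e-03, -5.61772299e+01, -4.93487942e+01,  7.71696190e-02,
        3.00727948e-02, -6.79689333e-05]), 'tool_pos': array([0.16895466, 0.57517969, 0.2346045 ]), 'orientation': array([-4.47412070e-01, -3.10915838e+00,  2.76823564e-03]), 'force': array([-1.34629035,  0.39612188,  0.58039145]), 'wrist_torque': array([-0.0068752 ,  0.039527  , -0.01574038]), 'gripper_force': 0.0, 'opening': 0.09319846056911839}
```

View pics/top0.png

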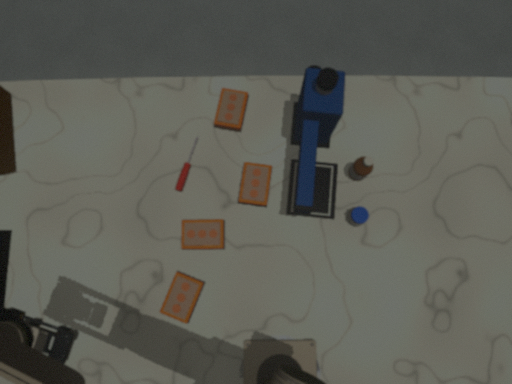

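View pics/scene0.png

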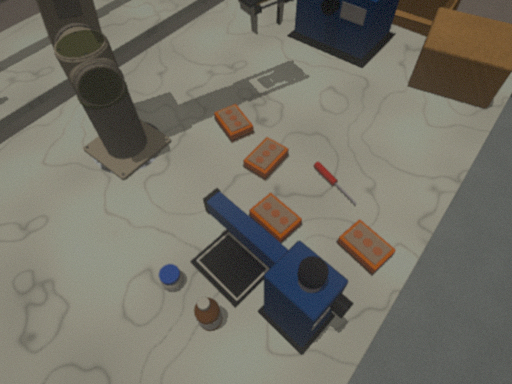

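Four sled-like blocks appear in the top view: (231,109), (255,184), (203,234) and (183,297). The one at (255,184) is farthest to the robot's right and sits just left of the scanner head, so it fits. The pad is at about (313,190), the jar at (359,216), the bottle at (362,168) and the screwdriver at (187,165).

I'll measure and confirm that in a crop.

```bash
cat >> h.py <<'E'
def cloud(n,s,d):
    c,T=ext(n,s); h,w=d.shape
    g=np.stack(np.meshgrid(np.arange(w),np.arange(h)),-1).reshape(-1,1,2).astype(float)
    u=cv2.undistortPoints(g,np.array(c['camera_matrix'],float),np.array(c['dist_coeffs'],float))[:,0]
    z=d.reshape(-1); P=np.c_[u[:,0]*z,-u[:,1]*z,-z]@T[:3,:3].T+T[:3,3]
    P[z==0]=np.nan
    return P.reshape(h,w,3)
def rect(P):
    (c,(a,b),t)=cv2.minAreaRect((P[:,:2]*1000).astype(np.float32)); return np.round(c,1),round(a,1),round(b,1),round(t,1)
def blobs(mask,P,mn=30):
    n,l,st,ce=cv2.connectedComponentsWithStats(mask.astype(np.uint8))
    return [(np.round(ce[i]),P[(l==i)]) for i in range(1,n) if st[i,4]>mn]
E
python3 - <<'E'
from h import *
s=telemetry.read_state()
im=cv2.imread('pics/top0.png'); d=np.load('top0.npy'); P=cloud('top',s,d)
hsv=cv2.cvtColor(im,cv2.COLOR_BGR2HSV); H,S,V=cv2.split(hsv); Z=P[...,2]
print('bench z',np.nanmedian(Z[240:330,230:300]))
for c,p in blobs((H<20)&(S>90)&(V>60)&(Z>.03)&(Z<.055),P): print('orange',c,len(p),rect(p),np.median(p[:,2]).round(4))
for c,p in blobs((H>100)&(H<130)&(S>100)&(Z>.04),P,20): print('blue',c,len(p),rect(p),np.nanpercentile(p[:,2],[5,50,95]).round(3))
b=(H>100)&(H<130)&(S>100)
for lo,hi in((.19,.21),(.25,.27),(.05,.07)):
  for c,p in blobs(b&(Z>lo)&(Z<hi),P,20): print('lvl',lo,c,len(p),rect(p))
print('bottle px z',np.nanmax(Z[155:182,348:375]))
for c,p in blobs((Z>.06)&(Z<.16)&(np.indices(Z.shape)[1]>345)&(np.indices(Z.shape)[1]<380)&(np.indices(Z.shape)[0]>150)&(np.indices(Z.shape)[0]<230),P,15): print('bj',c,len(p),rect(p))
# red screwdriver
for c,p in blobs(((H<8)|(H>172))&(S>150)&(Z<.035),P,20): print('red',c,len(p),rect(p))
R=cv2.Rodrigues(s['orientation'])[0]; print('tool y',R[:,1].round(3))
cv2.imwrite('pics/crop0.png',cv2.resize(im[70:250,215:395],None,fx=3.3,fy=3.3,interpolation=cv2.INTER_CUBIC))
E
```

```text
bench z 0.0001588594975461266
orange [231. 108.] 695 (array([836.8, 150.9]), 88.4, 130.5, 78.7) 0.0426
orange [255. 184.] 742 (array([583.1,  72.8]), 89.8, 130.2, 82.0) 0.042
orange [203. 234.] 768 (array([425.6, 234. ]), 89.3, 126.8, 0.2) 0.0424
orange [182. 297.] 850 (array([235.3, 293.7]), 91.4, 130.1, 68.0) 0.0423
blue [322.  95.] 1288 (array([ 800.5, -114.7]), 106.1, 153.7, 82.7) [0.255 0.26  0.263]
blue [307. 161.] 1438 (array([606.4, -86.1]), 73.1, 247.1, 83.7) [0.196 0.2   0.203]
blue [359. 215.] 215 (array([ 479.4, -244.3]), 48.6, 46.5, 89.8) [0.056 0.06  0.063]
lvl 0.19 [307. 162.] 1397 (array([607.3, -72.4]), 50.8, 246.4, 82.4)
lvl 0.25 [322.  95.] 1255 (array([ 788.5, -113.1]), 106.1, 129.5, 82.7)
lvl 0.05 [359. 215.] 215 (array([ 479.4, -244.3]), 48.6, 46.5, 89.8)
bottle px z 0.1448262763622663
bj [363. 166.] 356 (array([ 624. , -256.6]), 60.7, 53.4, 41.4)
bj [363. 215.] 78 (array([ 477.2, -254.3]), 36.2, 46.3, 62.0)
bj [355. 212.] 20 (array([ 487.1, -230. ]), 10.7, 19.9, 42.9)
red [182. 177.] 136 (array([609.8, 303. ]), 16.3, 87.9, 71.8)
tool y [ 0.282  0.959 -0.002]
```

View pics/crop0.png

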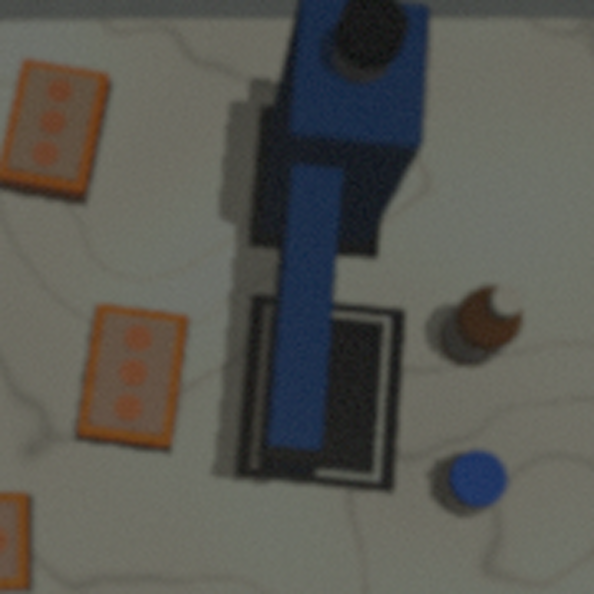

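The crop confirms the (255,184) block with three copper discs, to the left of the head. The pad corners in the crop are (252,296), (406,312), (392,490) and (238,478).

```bash
python3 - <<'E'
from h import *
s=telemetry.read_state()
im=cv2.imread('pics/top0.png'); d=np.load('top0.npy'); P=cloud('top',s,d)
px=np.array([[252,296],[406,312],[392,490],[238,478]])/3.3+[215,70]-.35
W=ray('top',s,px,0)[:,:2]*1000; print(W.round(1),W.mean(0).round(1)); print(rect(W))
V=im.max(2); Z=P[...,2]; I=np.indices(Z.shape)
for th in(40,50,60,70):
  m=(V<th)&(abs(Z)<.01)&(I[0]>156)&(I[0]<222)&(I[1]>280)&(I[1]<345)
  q=np.argwhere(m)[:,::-1]
  if len(q)>50:
    g=ray('top',s,q,0); print(th,len(q),rect(g))
E
```

```text
[[ 670.8  -46.4]
 [ 653.8 -198.8]
 [ 476.4 -177.3]
 [ 488.7  -28.9]] [ 572.4 -112.9]
(array([ 572439. , -114000.9]), 153390.8, 182926.6, 84.5)
40 896 (array([ 574.3, -111.1]), 148.2, 177.5, 83.8)
50 1162 (array([ 573.3, -110.9]), 149.9, 179.4, 83.7)
60 1391 (array([ 574.7, -110.6]), 153.5, 184.3, 84.2)
70 1564 (array([ 577.5, -105.9]), 165.8, 192.8, 83.9)
```

>>> send_rows([
  [[0.1,1,-1,0,0.165],[0.1,1,-1,0,0.165],[0.1,1,-1,0,0.165],[0.1,1,-1,0,0.165],[0.1,1,-1,0,0.165],[0.1,1,-1,0,0.165],[0.1,1,-1,0,0.165]],
], force=20)

```text
t: 0.68
tool_pos: [0.3705, 0.3733, 0.2353]
orientation: [-0.178, -3.136, 0.001]
force: [-0.2, -0.5, -0.7]
opening: 0.0508
gripper_force: 0.0
```

>>> send_rows([
  [[0.1,1,-1,0,0],[0.1,1,-1,0,0],[0.1,1,-1,0,0],[0.1,1,-1,0,0],[0.1,1,-1,0,0],[0.1,1,-1,0,0],[0.1,1,-1,0,0]],
])

```text
t: 1.27
tool_pos: [0.5706, 0.1729, 0.2351]
orientation: [-0.179, -3.136, 0.001]
force: [1.2, 1.0, -0.1]
opening: 0.0418
gripper_force: 0.0
```

>>> send_rows([
  [[0.1,0.505,-0.565,0,0],[0.1,0.505,-0.565,0,0],[0.1,0.505,-0.565,0,0],[0.1,0.505,-0.565,0,0],[0.1,0.505,-0.565,-0.2,0],[0.1,0.505,-0.565,-0.4,0],[0.1,0.505,-0.565,-0.6,0],[0.1,0.505,-0.565,-0.6,0]],
])

```text
t: 1.93
tool_pos: [0.6636, 0.0622, 0.1044]
orientation: [-0.177, -3.12, 0.002]
force: [-2.0, -0.4, -2.6]
opening: 0.0421
gripper_force: 0.0
```

>>> send_rows([
  [[0.1,0,0,-0.2,0],[0.1,0,0,-0.4,0],[0.1,0,0,-0.43,0],[0.1,0,0,-0.43,0]],
])

```text
t: 2.27
tool_pos: [0.6675, 0.0628, 0.0273]
orientation: [-0.177, -3.13, 0.001]
force: [-0.4, 0.3, 0.4]
opening: 0.0418
gripper_force: 0.0
```

>>> send_rows([
  [[0.1,-0.02,0.002,0,0],[0.1,-0.05,0.006,0,0],[0.1,-0.085,0.01,0,0],[0.1,-0.125,0.014,0,0],[0.1,-0.165,0.019,0,0],[0.1,-0.205,0.023,0,0],[0.1,-0.245,0.028,0,0],[0.1,-0.285,0.032,0,0],[0.1,-0.325,0.037,0,0],[0.1,-0.365,0.042,0,0],[0.1,-0.405,0.046,0,0],[0.1,-0.445,0.051,0,0],[0.1,-0.485,0.055,0,0],[0.1,-0.525,0.06,0,0],[0.1,-0.565,0.064,0,0],[0.1,-0.605,0.069,0,0],[0.1,-0.645,0.073,0,0],[0.1,-0.685,0.078,0,0],[0.1,-0.715,0.081,0,0],[0.1,-0.735,0.084,0,0]],
])

```text
t: 3.93
tool_pos: [0.5263, 0.0796, 0.0337]
orientation: [0.177, 3.128, 0.001]
force: [6.2, -1.6, 3.9]
opening: 0.0418
gripper_force: 3.2
```

```bash
cat >> h.py <<'E'
C=np.array([573.5,-111.5]); A=0.113
EX=np.array([-np.sin(A),-np.cos(A)]); EY=np.array([np.cos(A),-np.sin(A)])
def sc(w): r=np.asarray(w)[:2]-C; return np.round([r@EX,r@EY],1)
def sled(name=None):
    s,im,d=snap('top'); P=cloud('top',s,d); H,S,V=cv2.split(cv2.cvtColor(im,cv2.COLOR_BGR2HSV)); Z=P[...,2]
    for c,p in blobs((H<20)&(S>90)&(V>60)&(Z>.03)&(Z<.055),P,60):
        r=rect(p); print('orange',c,len(p),r,'sc',sc(r[0]))
    t=s['tool_pos']*1000; print('t',s['t'],'tool',t.round(1),'sc',sc(t),'F',s['force'].round(1))
    if name: cv2.imwrite(name,cv2.resize(im[70:270,150:390],None,fx=3,fy=3))
    return s,im,P
E
python3 -c "
from h import *
sled('pics/a1.png')"
```

```text
orange [231. 109.] 680 (array([836.3, 150.6]), 88.2, 130.4, 78.8) sc [-290.1  231.6]
orange [238. 224.] 140 (array([455.8, 122.7]), 15.0, 96.4, 83.6) sc [-219.4 -143.4]
orange [252. 213.] 69 (array([485.8,  81. ]), 24.6, 28.5, 42.6) sc [-181.4 -108.8]
orange [263. 224.] 114 (array([454.4,  46.8]), 13.4, 81.2, 84.2) sc [-143.9 -136.2]
orange [199. 234.] 641 (array([425.3, 241.3]), 90.0, 112.6, 0.9) sc [-333.8 -187. ]
orange [251. 225.] 70 (array([452.4,  84.4]), 28.3, 24.5, 0.3) sc [-181.  -142.4]
orange [182. 298.] 866 (array([235.1, 293.3]), 91.2, 130.0, 67.7) sc [-364.1 -381.9]
t 3.9333 tool [526.3  79.6  33.7] sc [-184.5  -68.5] F [ 6.2 -1.6  3.9]
```

View pics/a1.png

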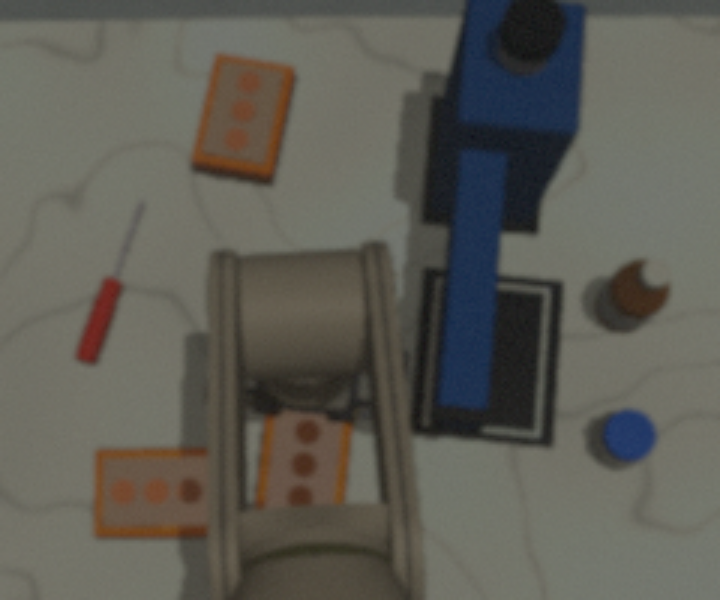

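The sled slid straight, with the arm overhead. Its strips at crop (265,460) and (345,460) put it near scanner (-181,-141).

Next I lift off and go round to its left face, reading the joints to choose the turn direction.

>>> send_rows([
  [[0.1,0.05,-0.006,0,0],[0.1,0.09,-0.01,0.05,0],[0.1,0.09,-0.01,0.25,0],[-0.2,0.09,-0.01,0.4,0]],
])

```text
t: 4.32
tool_pos: [0.5404, 0.0775, 0.1115]
orientation: [-0.177, -3.135, 0.0]
force: [1.3, -0.4, 1.1]
opening: 0.0447
gripper_force: 0.0
```

```bash
python3 -c "
from h import *
s=telemetry.read_state();print(s['q'].round(3),s['tool_pos'])"
```

```text
[ 0.048  0.081  1.773  0.     1.288 -1.409] [0.54044645 0.07748548 0.11147579]
```

>>> send_rows([
  [[-0.2,-0.2,0.2,0,-0.12],[-0.2,-0.397,0.344,0,-0.24],[-0.2,-0.397,0.344,0,-0.36],[-0.2,-0.397,0.344,0,-0.48],[-0.2,-0.397,0.344,0,-0.6],[-0.2,-0.397,0.344,0,-0.72],[-0.2,-0.397,0.344,0,-0.84],[-0.2,-0.397,0.344,0,-0.96],[-0.2,-0.397,0.344,0,-1],[-0.2,-0.397,0.344,0,-1]],
])

```text
t: 5.15
tool_pos: [0.4618, 0.1464, 0.1109]
orientation: [1.724, 2.625, 0.002]
force: [0.5, 0.3, 0.1]
opening: 0.0554
gripper_force: 0.0
```

>>> send_rows([
  [[-0.2,0,0,0,-0.12],[-0.2,0,0,0,-0.24],[-0.2,0,0,0,-0.36],[-0.2,0,0,0,-0.48],[-0.2,0,0,0,-0.5],[-0.2,0,0,0,-0.5]],
])

```text
t: 5.65
tool_pos: [0.4618, 0.1463, 0.1103]
orientation: [2.34, 2.096, 0.001]
force: [-0.3, 0.8, 0.9]
opening: 0.0559
gripper_force: 0.0
```

```bash
python3 -c "
from h import *
sled()
s,im,d=snap('wrist');cv2.imwrite('pics/w1.png',im)
R=cv2.Rodrigues(s['orientation'])[0]; print(R[:,1].round(3))"
```

```text
orange [231. 109.] 675 (array([836.6, 151. ]), 88.2, 129.4, 78.6) sc [-290.5  231.8]
orange [262. 222.] 201 (array([452. ,  46.3]), 131.8, 42.5, 10.5) sc [-143.1 -138.5]
orange [242. 243.] 69 (array([399.2, 110.4]), 42.0, 21.4, 83.6) sc [-200.8 -198.2]
orange [178. 299.] 691 (array([235.3, 293.7]), 90.8, 129.1, 68.4) sc [-364.5 -381.7]
t 5.65 tool [461.8 146.3 110.3] sc [-243.6 -140. ] F [-0.3  0.8  0.9]
[ 0.994 -0.108  0.001]
```

View pics/w1.png

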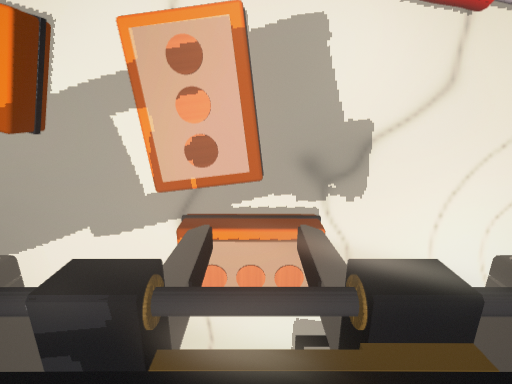

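The wrist view shows our sled at the bottom (x 180–322), with its dark foot edge at row 217. The neighbouring block ends at about row 190. I'll check the gap by casting rays.

```bash
python3 -c "
from h import *
s=telemetry.read_state()
for p,z in(((183,217),0),((320,217),0),((158,191),.04),((262,180),.04),((256,300),.0)):
  w=ray('wrist',s,[p],z)[0]*1000; print(p,w.round(1),sc(w))
print(ext('wrist',s)[1].round(3))"
```

```text
(183, 217) [388.2 131.4   0. ] [-220.4 -211.5]
(320, 217) [524.7 116.4   0. ] [-221.   -74.2]
(158, 191) [384.6 170.7  40. ] [-259.1 -219.5]
(262, 180) [470.7 170.7  40. ] [-268.8 -134. ]
(256, 300) [450.4  25.9   0. ] [-122.7 -137.8]
[[ 0.994  0.104  0.03   0.47 ]
 [-0.109  0.953  0.284  0.225]
 [ 0.001 -0.286  0.958  0.259]
 [ 0.     0.     0.     1.   ]]
```

>>> send_rows([
  [[-0.2,0,0,-0.15,0],[-0.2,0,0,-0.3,0],[-0.2,0,0,-0.4,0],[-0.2,0,0,-0.4,0]],
])

```text
t: 6.08
tool_pos: [0.4579, 0.1455, 0.0252]
orientation: [-2.337, -2.094, 0.011]
force: [-0.3, -0.0, 0.3]
opening: 0.0559
gripper_force: 0.0
```

>>> send_rows([
  [[-0.2,-0.002,-0.02,0,0],[-0.2,-0.006,-0.05,0,0],[-0.2,-0.01,-0.085,0,0],[-0.2,-0.014,-0.125,0,0],[-0.2,-0.019,-0.165,0,0],[-0.2,-0.023,-0.205,0,0],[-0.2,-0.028,-0.245,0,0],[-0.2,-0.032,-0.285,0,0],[-0.2,-0.037,-0.325,0,0],[-0.2,-0.042,-0.365,0,0],[-0.2,-0.046,-0.405,0,0],[-0.2,-0.051,-0.445,0,0],[-0.2,-0.055,-0.485,0,0],[-0.2,-0.06,-0.525,0,0],[-0.2,-0.064,-0.565,0,0],[-0.2,-0.069,-0.605,0,0],[-0.2,-0.072,-0.635,0,0],[-0.2,-0.074,-0.65,0,0]],
])

```text
t: 7.58
tool_pos: [0.4483, 0.0155, 0.0314]
orientation: [2.343, 2.09, 0.005]
force: [0.8, 7.3, 4.8]
opening: 0.0556
gripper_force: 3.4
```

```bash
python3 -c "
from h import *
sled('pics/a2.png')"
```

```text
orange [231. 108.] 686 (array([837.4, 150.7]), 88.4, 131.5, 78.9) sc [-290.3  232.7]
orange [202. 234.] 774 (array([425.4, 233.9]), 90.3, 126.7, 0.9) sc [-326.5 -186.1]
orange [291. 244.] 144 (array([394.2, -37.4]), 43.3, 44.5, 87.6) sc [ -53.4 -186.5]
orange [182. 297.] 844 (array([235.4, 293.4]), 91.0, 129.3, 67.9) sc [-364.2 -381.6]
t 7.5833 tool [448.3  15.5  31.4] sc [-112.1 -138.7] F [0.8 7.3 4.8]
```

View pics/a2.png

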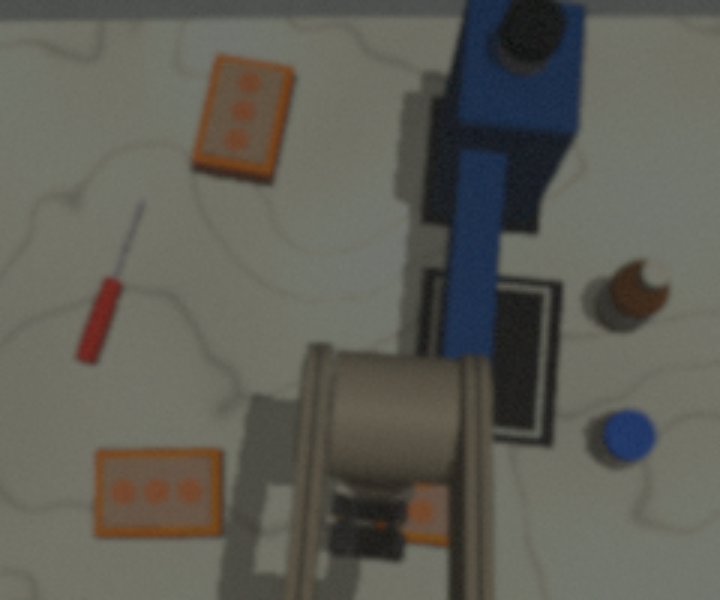

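The arm yoke at crop (395,400) is over the head's near end. I'll check its height before moving further right.

```bash
python3 -c "
from h import *
s,im,P=sled()
for c in((310,360),(480,370),(395,365),(395,420),(395,470),(480,450)):
  x,y=c[0]//3+150,c[1]//3+70; print(c,(P[y,x]*1000).round(),sc(P[y,x]*1000))
print(s['q'].round(3))"
```

```text
orange [231. 109.] 663 (array([836.8, 150.8]), 88.6, 130.5, 78.6) sc [-290.3  232. ]
orange [203. 234.] 765 (array([425.3, 233.9]), 89.8, 126.3, 0.8) sc [-326.5 -186.2]
orange [291. 243.] 165 (array([401.8, -36.5]), 60.5, 42.8, 0.2) sc [ -55.2 -179.1]
orange [182. 297.] 853 (array([235.4, 293.3]), 91.5, 128.9, 68.4) sc [-364.1 -381.6]
t 7.6333 tool [448.2  15.2  31.3] sc [-111.7 -138.8] F [1.8 1.9 1.2]
(310, 360) [481.  74. 432.] [-174.  -113.2]
(480, 370) [474. -44. 430.] [ -55.7 -106.4]
(395, 365) [480.  16. 424.] [-115.7 -107.3]
(395, 420) [438.  17. 436.] [-112.4 -149.3]
(395, 470) [407.  16. 415.] [-108.1 -179.5]
(480, 450) [414. -38. 459.] [ -54.7 -166.5]
[-0.081 -0.077  2.094  0.     1.121  0.033]
```

>>> send_rows([
  [[-0.2,0.005,0.05,0,0],[-0.2,0.008,0.07,0.05,0],[0.6,0,0.2,0.2,0],[1,-0.021,0.301,0.4,0],[1,-0.021,0.301,0.4,0.12],[1,-0.021,0.301,0.4,0.24],[1,-0.021,0.301,0.4,0.36],[1,-0.021,0.301,0.4,0.48],[1,-0.021,0.301,0.4,0.6],[1,-0.021,0.301,0.4,0.72],[1,-0.021,0.301,0.4,0.84],[1,-0.021,0.301,0.4,0.96],[1,-0.021,0.301,0.4,1]],
])

```text
t: 8.77
tool_pos: [0.4426, 0.0769, 0.1103]
orientation: [0.971, 2.988, -0.001]
force: [-0.5, 0.2, -0.7]
opening: 0.0005
gripper_force: 0.0
```

>>> send_rows([
  [[1,0,0,0,0.12],[1,0,0,0,0.24],[1,0,0,0,0.36],[1,0,0,0,0.48],[1,0,0,0,0.51],[1,0,0,0,0.51]],
])

```text
t: 9.27
tool_pos: [0.4426, 0.0769, 0.1102]
orientation: [-0.157, -3.138, 0.001]
force: [1.0, 0.4, 0.5]
opening: 0.0004
gripper_force: 0.0
```

```bash
python3 -c "
from h import *
s,im,P=sled('pics/a3.png')
R=cv2.Rodrigues(s['orientation'])[0]; print(R[:,1].round(3),s['opening'])"
```

```text
orange [231. 109.] 672 (array([836.4, 151.1]), 88.3, 129.9, 79.0) sc [-290.6  231.6]
orange [293. 218.] 66 (array([471.6, -44.1]), 25.2, 25.0, 89.7) sc [ -55.5 -108.9]
orange [301. 236.] 192 (array([427.9, -67.2]), 38.0, 119.2, 76.0) sc [ -27.6 -149.7]
orange [196. 234.] 544 (array([425. , 244.3]), 89.8, 105.2, 1.3) sc [-336.8 -187.7]
orange [182. 297.] 852 (array([235.3, 293.4]), 91.0, 129.5, 67.9) sc [-364.2 -381.7]
t 9.2667 tool [442.6  76.9 110.2] sc [-172.4 -151.3] F [1.  0.4 0.5]
[ 0.1    0.995 -0.   ] 0.0004227831953837467
```

View pics/a3.png

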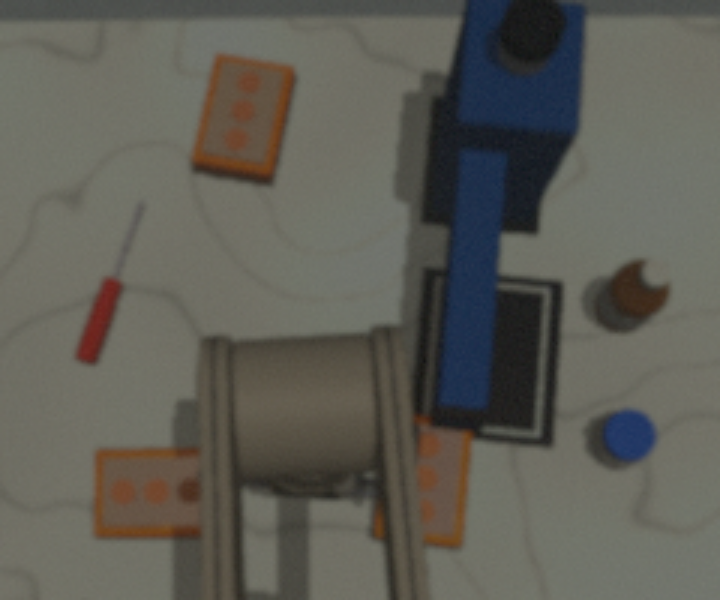

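The sled's discs are at crop (430,445), (428,478) and (425,510). It is clear to push again.

```bash
cat >> h.py <<'E'
def discs(im,s,roi,show=True):
    x0,y0,x1,y1=roi; c=im[y0:y1,x0:x1]; H,S,V=cv2.split(cv2.cvtColor(c,cv2.COLOR_BGR2HSV))
    print(cv2.cvtColor(c,cv2.COLOR_BGR2HSV).reshape(-1,3).max(0))
def crop2px(c): return np.array(c)/3+[150,70]-.33
E
python3 -c "
from h import *
s=telemetry.read_state()
for c,z in(((430,445),.044),((428,478),.044),((425,510),.044),((375,538),.04),((459,547),.04),((471,432),.04)):
  w=ray('top',s,[crop2px(c)],z)[0]*1000; print(c,w.round(1),sc(w))"
```

```text
(430, 445) [471.7 -44.4  44. ] [ -55.2 -108.7]
(428, 478) [438.  -41.6  44. ] [ -54.2 -142.5]
(425, 510) [405.6 -37.9  44. ] [ -54.2 -175.1]
(375, 538) [377.9  12.8  40. ] [-101.4 -208.4]
(459, 547) [368.5 -71.9  40. ] [ -16.3 -208.1]
(471, 432) [485.5 -87.2  40. ] [-14.3 -90.2]
```

>>> send_rows([
  [[1,-0.005,-0.12,0,0],[1,-0.01,-0.225,0,0],[1,-0.01,-0.225,-0.15,0],[1,-0.01,-0.225,-0.3,0],[1,-0.01,-0.225,-0.4,0],[1,-0.01,-0.225,-0.4,0]],
])

```text
t: 9.82
tool_pos: [0.4369, 0.0317, 0.0256]
orientation: [-0.164, -3.13, 0.0]
force: [-0.8, -0.6, 1.6]
opening: 0.0004
gripper_force: 0.0
```

>>> send_rows([
  [[1,-0.003,-0.02,0,0],[1,-0.006,-0.05,0,0],[1,-0.01,-0.085,0,0],[1,-0.014,-0.12,0,0],[1,-0.018,-0.16,0,0],[1,-0.023,-0.2,0,0],[1,-0.027,-0.24,0,0],[1,-0.03,-0.27,0,0],[1,-0.03,-0.27,0,0]],
])

```text
t: 10.57
tool_pos: [0.4358, -0.0241, 0.031]
orientation: [0.163, 3.135, -0.001]
force: [0.8, -1.1, 0.3]
opening: 0.0003
gripper_force: 0.0
```

```bash
python3 -c "
from h import *
s,im,P=sled('pics/a4.png')"
```

```text
orange [231. 108.] 679 (array([836. , 151.2]), 88.7, 131.1, 78.9) sc [-290.6  231.2]
orange [202. 234.] 688 (array([425.9, 234.3]), 89.9, 127.6, 0.1) sc [-327.  -185.7]
orange [213. 233.] 77 (array([425. , 201.8]), 27.2, 27.5, 2.3) sc [-294.6 -182.9]
orange [301. 247.] 178 (array([387.5, -69.8]), 70.1, 33.2, 85.3) sc [ -20.5 -189.5]
orange [182. 297.] 843 (array([235.4, 293.3]), 91.3, 128.9, 68.3) sc [-364.1 -381.6]
t 10.5667 tool [435.8 -24.1  31. ] sc [ -71.4 -146.7] F [ 0.8 -1.1  0.3]
```

View pics/a4.png

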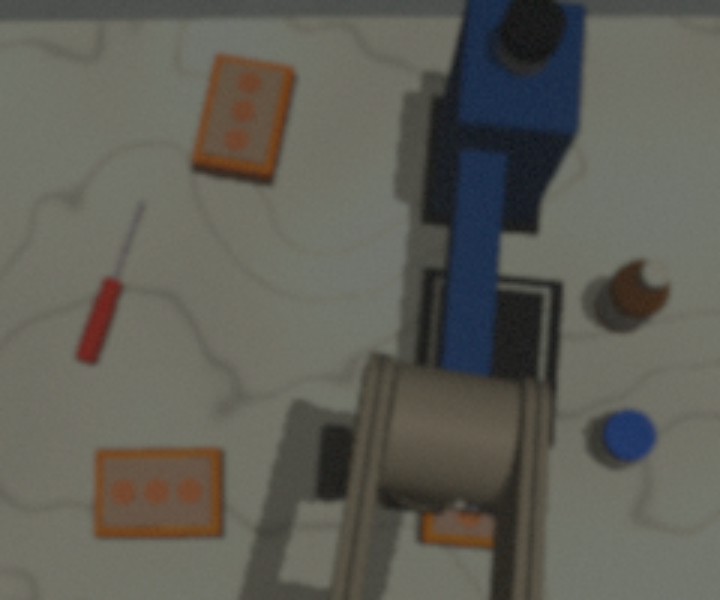

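The sled is still square. Its near edge runs from crop (419,540) to (494,548), parallel to the pad. I'll push on to about 28 mm past the pad centre.

>>> send_rows([
  [[1,-0.008,-0.01,0,0],[1,-0.018,-0.03,0,0],[1,-0.025,-0.06,0,0],[1,-0.03,-0.1,0,0],[1,-0.034,-0.14,0,0],[1,-0.037,-0.175,0,0],[1,-0.037,-0.19,0,0],[1,-0.037,-0.19,0,0]],
])

```text
t: 11.28
tool_pos: [0.4277, -0.0607, 0.0301]
orientation: [0.161, 3.137, 0.0]
force: [1.2, 1.5, 0.7]
opening: 0.0005
gripper_force: 1.2
```

>>> send_rows([
  [[1,0.01,0.05,0,0],[1,0.01,0.08,0.1,0],[1,0.01,0.3,0.3,0],[1,0.01,0.5,0.5,0],[1,0.01,0.7,0.5,0],[1,0.01,0.7,0.5,0]],
])

```text
t: 11.78
tool_pos: [0.4301, 0.0825, 0.1323]
orientation: [0.161, 3.134, 0.001]
force: [0.5, 0.9, -0.3]
opening: 0.0007
gripper_force: 0.0
```

```bash
python3 -c "
from h import *
s,im,P=sled()
cv2.imwrite('pics/a5.png',cv2.resize(im[140:280,240:380],None,fx=4,fy=4))"
```

```text
orange [231. 108.] 672 (array([836.3, 151.1]), 88.0, 129.6, 78.8) sc [-290.6  231.5]
orange [318. 233.] 512 (array([ 430.4, -119.7]), 88.6, 130.0, 88.0) sc [  24.3 -141.3]
orange [319. 220.] 78 (array([ 463.6, -122.2]), 28.2, 28.3, 87.9) sc [  23. -108.]
orange [195. 234.] 504 (array([424.3, 250.5]), 89.4, 92.9, 2.3) sc [-342.9 -189.1]
orange [319. 231.] 79 (array([ 430. , -121.4]), 27.8, 28.2, 88.2) sc [  26.  -141.5]
orange [319. 243.] 75 (array([ 395.9, -119.5]), 25.7, 28.4, 43.5) sc [  28.  -175.6]
orange [182. 297.] 864 (array([235.5, 293.3]), 90.8, 129.2, 68.1) sc [-364.1 -381.5]
t 11.7833 tool [430.1  82.5 132.3] sc [-176.5 -164.3] F [ 0.5  0.9 -0.3]
```

The sled is at scanner (25,-141), turned about 4.5° CCW. I'll square it with a two-finger push on its near face.

>>> send_rows([
  [[0.1,-0.15,-0.2,0,0],[0.1,-0.3,-0.4,0,0],[0.1,-0.42,-0.6,0,0],[0.1,-0.42,-0.8,0,0],[0.1,-0.42,-0.95,0,0],[0.1,-0.42,-0.95,0,0],[0.1,-0.42,-0.95,-0.2,0],[0.1,-0.42,-0.95,-0.4,0],[0.1,-0.42,-0.95,-0.49,0],[0.1,-0.42,-0.95,-0.49,0],[0.1,-0.42,-0.95,-0.49,0]],
])

```text
t: 12.75
tool_pos: [0.3442, -0.1095, 0.0308]
orientation: [-0.16, -3.134, -0.002]
force: [0.5, -1.4, 0.1]
opening: 0.0417
gripper_force: 0.0
```

```bash
python3 -c "
from h import *
s,im,P=sled(); print(s['q'].round(3))"
```

```text
orange [231. 109.] 681 (array([836.6, 150.8]), 88.0, 130.0, 78.7) sc [-290.3  231.8]
orange [322. 217.] 208 (array([ 468.8, -130.8]), 68.9, 52.9, 87.4) sc [  31.  -101.9]
orange [306. 229.] 141 (array([437.1, -82.6]), 14.1, 95.4, 88.0) sc [ -13.3 -138.8]
orange [203. 234.] 772 (array([425.4, 234.1]), 89.5, 126.9, 0.5) sc [-326.7 -186.1]
orange [182. 297.] 838 (array([235.4, 293.2]), 90.9, 128.4, 68.1) sc [-364.  -381.6]
t 12.75 tool [ 344.2 -109.5   30.8] sc [  23.9 -228.1] F [ 0.5 -1.4  0.1]
[-0.45  -0.348  2.322 -0.     1.171 -1.919]
```

>>> send_rows([
  [[0.1,0.02,-0.002,0,0],[0.1,0.045,-0.005,0,0],[0.1,0.075,-0.008,0,0],[0.1,0.11,-0.012,0,0],[0.1,0.15,-0.017,0,0],[0.1,0.19,-0.021,0,0],[0.1,0.23,-0.026,0,0],[0.1,0.27,-0.03,0,0],[0.1,0.31,-0.035,0,0],[0.1,0.345,-0.039,0,0],[0.1,0.375,-0.043,0,0],[0.1,0.395,-0.045,0,0],[0.1,0.395,-0.045,0,0]],
])

```text
t: 13.88
tool_pos: [0.4258, -0.1198, 0.0325]
orientation: [0.161, 3.136, -0.001]
force: [-0.5, 0.3, -0.4]
opening: 0.0418
gripper_force: 0.0
```

>>> send_rows([
  [[0.1,-0.05,0.006,0,0],[0.1,-0.15,0.02,0,0],[0.1,-0.35,0.04,0,0.05],[1,-0.395,0.045,0,0.15],[1,-0.395,0.045,0,0.26],[1,-0.395,0.045,0,0.37],[1,-0.395,0.045,0,0.48],[1,-0.395,0.045,0,0.59],[1,-0.395,0.045,0,0.7],[1,-0.395,0.045,0,0.8],[1,-0.395,0.045,0,0.8]],
])

```text
t: 14.8
tool_pos: [0.3536, -0.0937, 0.0322]
orientation: [1.104, -2.925, 0.032]
force: [-0.7, -0.2, -0.3]
opening: 0.0008
gripper_force: 0.0
```

```bash
python3 -c "
from h import *
s,im,P=sled(); print(s['q'].round(3))"
```

```text
orange [231. 108.] 670 (array([836.6, 150.9]), 88.5, 132.3, 78.6) sc [-290.4  231.8]
orange [326. 206.] 462 (array([ 504.5, -143.5]), 70.5, 118.4, 86.8) sc [ 39.6 -65. ]
orange [203. 234.] 769 (array([425.5, 234.1]), 89.8, 126.7, 0.5) sc [-326.7 -186. ]
orange [182. 297.] 754 (array([235.4, 293.6]), 91.8, 129.4, 68.3) sc [-364.4 -381.6]
orange [180. 297.] 86 (array([235.9, 294.2]), 27.6, 29.2, 81.7) sc [-365.  -381.2]
t 14.8 tool [353.6 -93.7  32.2] sc [   7.1 -220.5] F [-0.7 -0.2 -0.3]
[-0.375 -0.339  2.312 -0.027  1.165 -2.657]
```

The last joint reached its range limit, so I'll turn back the other way.

>>> send_rows([
  [[1,0,0,0,-0.11],[1,0,0,0,-0.22],[1,0,0,0,-0.33],[1,0,0,0,-0.44],[1,0,0,0,-0.55],[1,0,0,0,-0.66],[1,0,0,0,-0.77],[1,0,0,0,-0.88],[1,0,0,0,-1]],
])

```text
t: 15.6
tool_pos: [0.3523, -0.0951, 0.0316]
orientation: [-0.521, -3.076, 0.012]
force: [0.3, 0.2, 0.8]
opening: 0.0002
gripper_force: 0.0
```

>>> send_rows([
  [[1,0,0,0,-0.11],[1,0,0,0,-0.22],[1,0,0,0,-0.33],[1,0,0,0,-0.44],[1,0,0,0,-0.55],[1,0,0,0,-0.66],[1,0,0,0,-0.77],[1,0,0,0,-0.88],[1,0,0,0,-1],[1,0,0,0,-1]],
])

```text
t: 16.43
tool_pos: [0.3523, -0.0952, 0.0316]
orientation: [-1.989, -2.402, -0.009]
force: [0.6, -0.7, 0.6]
opening: 0.0009
gripper_force: 0.0
```

```bash
python3 -c "
from h import *
s,im,P=sled(); print(s['q'].round(3)); R=cv2.Rodrigues(s['orientation'])[0]; y=R[:,1]; print(y.round(3), 'turn to long-y deg', np.degrees(np.arctan2(EY[1],EY[0])-np.arctan2(y[1],y[0])))"
```

```text
orange [231. 109.] 670 (array([836.4, 151.1]), 88.5, 129.5, 78.8) sc [-290.6  231.6]
orange [327. 203.] 373 (array([ 507. , -144.8]), 69.8, 112.3, 88.1) sc [ 40.6 -62.3]
orange [202. 234.] 760 (array([425.2, 233.8]), 89.3, 126.3, 0.7) sc [-326.4 -186.3]
orange [182. 297.] 844 (array([235.4, 293.5]), 91.2, 129.2, 68.0) sc [-364.3 -381.6]
t 16.4333 tool [352.3 -95.2  31.6] sc [   8.7 -221.7] F [ 0.6 -0.7  0.6]
[-0.416 -0.317  2.297  0.013  1.182 -0.609]
[ 0.982  0.186 -0.01 ] turn to long-y deg -17.22034777548307
```

>>> send_rows([
  [[1,-0.02,-0.05,0,-0.11],[1,-0.043,-0.092,0,-0.22],[1,-0.043,-0.092,0,-0.287],[1,-0.043,-0.092,0,-0.287]],
])

```text
t: 16.82
tool_pos: [0.3433, -0.1136, 0.0314]
orientation: [-2.319, -2.086, -0.014]
force: [0.4, 0.1, 0.1]
opening: 0.0005
gripper_force: 0.0
```

```bash
cat >> h.py <<'E'
def edges(save=None):
    s,im,P=sled(); I=np.indices(im.shape[:2]); Z=P[...,2]
    H,S,V=cv2.split(cv2.cvtColor(im,cv2.COLOR_BGR2HSV))
    m=((H<20)|(H>175))&(S>60)&(V>60)&(Z>.032)&(Z<.055)&(I[1]>285)&(I[1]<350)&(I[0]<260)&(I[0]>150)
    n,l,st,_=cv2.connectedComponentsWithStats(m.astype(np.uint8)); m=l==1+np.argmax(st[1:,4])
    Q=P[m]*1000; q=np.c_[(Q[:,:2]-C)@EX,(Q[:,:2]-C)@EY]
    print('n',len(q),'x',np.percentile(q[:,0],[1,99]).round(1),'y',np.percentile(q[:,1],[1,99]).round(1))
    # right edge: max x per y bin ; near edge: min y per x bin ; far edge: max y
    def fit(a,b,sgn):
        k=np.round(b/5); pts=np.array([[np.mean(b[k==j]),sgn*np.sort(sgn*a[k==j])[-2:].mean()] for j in np.unique(k)[2:-2] if (k==j).sum()>2])
        if len(pts)<5: return None
        p=np.polyfit(pts[:,0],pts[:,1],1); r=pts[:,1]-np.polyval(p,pts[:,0]); g=abs(r)<max(2,1.5*np.median(abs(r)))
        p=np.polyfit(pts[g,0],pts[g,1],1); return p.round(4),'range',pts[g,0].min().round(),pts[g,0].max().round(),'at0',round(p[1],1),'rms',np.std(pts[g,1]-np.polyval(p,pts[g,0])).round(1)
    print('right x(y)',fit(q[:,0],q[:,1],1)); print('near y(x)',fit(q[:,1],q[:,0],-1)); print('far y(x)',fit(q[:,1],q[:,0],1))
    if save: cv2.imwrite(save,cv2.resize(im[140:260,270:390],None,fx=5,fy=5,interpolation=cv2.INTER_CUBIC))
    return s,im,P
E
python3 -c "
from h import *
edges('pics/a6.png')"
```

```text
orange [231. 108.] 673 (array([836.7, 150.9]), 88.0, 130.6, 78.9) sc [-290.4  231.9]
orange [326. 202.] 358 (array([ 512.1, -144.1]), 70.5, 102.7, 86.4) sc [ 39.3 -57.3]
orange [308. 222.] 82 (array([461.6, -89.7]), 46.8, 18.1, 0.5) sc [  -9.  -113.6]
orange [321. 220.] 81 (array([ 465.3, -128.6]), 27.9, 28.7, 43.6) sc [  29.2 -105.6]
orange [201. 234.] 685 (array([425.1, 234.3]), 89.7, 127.3, 0.9) sc [-326.9 -186.4]
orange [213. 233.] 76 (array([425.9, 201.1]), 27.0, 28.5, 33.2) sc [-294.  -181.9]
orange [182. 297.] 843 (array([235.1, 293.2]), 91.5, 129.0, 68.3) sc [-364.  -381.9]
t 16.8167 tool [ 343.3 -113.6   31.4] sc [  28.  -228.5] F [0.4 0.1 0.1]
n 904 x [-14.5  73.1] y [-133.7   -8.5]
right x(y) (array([ 0.2954, 84.1847]), 'range', np.float64(-120.0), np.float64(-20.0), 'at0', np.float64(84.2), 'rms', np.float64(5.0))
near y(x) (array([   0.4362, -130.6664]), 'range', np.float64(-5.0), np.float64(65.0), 'at0', np.float64(-130.7), 'rms', np.float64(3.2))
far y(x) (array([-3.1000e-03, -9.1201e+00]), 'range', np.float64(15.0), np.float64(65.0), 'at0', np.float64(-9.1), 'rms', np.float64(1.4))
```

View pics/a6.png

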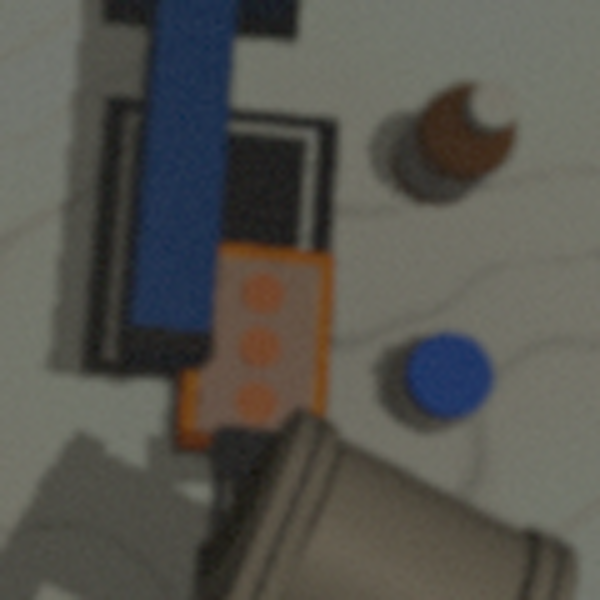

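The sled's discs are at crop (263,293), (260,348) and (257,401), and its far edge is parallel to the pad. The jar is at (450,376) and the bottle at (465,130), both untouched.

```bash
python3 -c "
from h import *
s=telemetry.read_state()
f=lambda c:np.array(c)/5+[270,140]-.4
for c,z in(((263,293),.044),((260,348),.044),((257,401),.044),((332,253),.04),((324,418),.04),((178,447),.04),((336,118),0),((450,376),.06),((324,140),0),((308,235),0)):
  w=ray('top',s,[f(c)],z)[0]*1000; print(c,sc(w))"
```

```text
(263, 293) [ 29.1 -37.5]
(260, 348) [ 29.8 -72. ]
(257, 401) [  30.6 -104.9]
(332, 253) [70.6 -6.7]
(324, 418) [  73.  -110.4]
(178, 447) [ -14.7 -137.8]
(336, 118) [74.6 92.7]
(450, 376) [143.7 -79.4]
(324, 140) [67.8 77. ]
(308, 235) [61.8 12.5]
```

>>> send_rows([
  [[1,0.1,-0.01,0,0],[1,0.2,-0.02,0,0],[1,0.29,-0.03,0,0],[1,0.33,-0.035,0,0],[1,0.355,-0.038,0,0],[1,0.385,-0.042,0,0],[1,0.42,-0.046,0,0],[1,0.455,-0.05,0,0],[1,0.49,-0.054,0,0],[1,0.525,-0.058,0,0],[1,0.56,-0.062,0,0],[1,0.585,-0.065,0,0],[1,0.585,-0.065,0,0]],
])

```text
t: 17.95
tool_pos: [0.4597, -0.1258, 0.0308]
orientation: [-2.316, -2.086, -0.012]
force: [-0.6, 0.2, -0.1]
opening: 0.0006
gripper_force: 0.3
```

```bash
cat >> h.py <<'E'
def disc(roi=(295,150,350,240)):
    s,im,d=snap('top'); P=cloud('top',s,d); x0,y0,x1,y1=roi
    H,S,V=cv2.split(cv2.cvtColor(im,cv2.COLOR_BGR2HSV)); m=((H<20)|(H>175))&(S>100)&(V>60); m[:,:x0]=0;m[:,x1:]=0;m[:y0]=0;m[y1:]=0
    n,l,st,ce=cv2.connectedComponentsWithStats(m.astype(np.uint8))
    for i in range(1,n):
        if st[i,4]>15:
            w=ray('top',s,[ce[i]],.044)[0]*1000; q=np.argwhere(l==i)[:,::-1]; r=rect(ray('top',s,q,.042)*1000/1000)
            print('blob',ce[i].round(1),st[i,4],st[i,2:4],sc(w),'rect',sc(r[0]),r[1:])
    t=s['tool_pos']*1000; print(s['t'],'tool',t.round(1),sc(t),s['force'].round(1))
E
python3 -c "
from h import *
edges(); disc()"
```

```text
orange [231. 108.] 672 (array([837. , 150.9]), 88.6, 130.2, 78.6) sc [-290.4  232.2]
orange [202. 234.] 603 (array([425.3, 234.1]), 89.9, 127.0, 0.9) sc [-326.7 -186.2]
orange [202. 233.] 81 (array([425. , 235.4]), 28.2, 27.7, 88.3) sc [-327.9 -186.7]
orange [213. 233.] 77 (array([425. , 201.8]), 27.8, 27.9, 0.3) sc [-294.6 -182.9]
orange [182. 297.] 833 (array([235.1, 293. ]), 91.0, 128.9, 68.4) sc [-363.8 -381.9]
t 17.95 tool [ 459.7 -125.8   30.8] sc [  27.  -111.5] F [-0.6  0.2 -0.1]
n 69 x [ 1.9 28.2] y [ 3.5 33.5]
right x(y) None
near y(x) None
far y(x) None
blob [319.4 177.3] 42 [10  5] [15.4 27.9] rect [15.8 29.4] (28.5, 12.9, 89.8)
18.0 tool [ 459.7 -125.8   30.9] [  27.  -111.5] [-0.2 -1.  -0.1]
```

>>> send_rows([
  [[1,0.02,-0.002,0,0],[1,0.05,-0.006,0,0],[1,0.08,-0.009,0,0],[1,0.1,-0.011,0,0],[1,0.107,-0.012,0,0],[1,0.107,-0.012,0,0]],
])

```text
t: 18.55
tool_pos: [0.4814, -0.1283, 0.0309]
orientation: [-2.318, -2.085, -0.013]
force: [-1.0, -0.5, -1.8]
opening: 0.0008
gripper_force: 0.9
```

>>> send_rows([
  [[1,-0.03,0.004,0,0],[1,-0.1,0.012,0,0],[1,-0.25,0.03,0,0],[1,-0.45,0.05,0,0],[1,-0.6,0.067,0,0],[1,-0.69,0.077,0,0],[1,-0.69,0.077,0,0]],
])

```text
t: 19.13
tool_pos: [0.3404, -0.1121, 0.0301]
orientation: [-2.318, -2.084, -0.012]
force: [0.3, -0.4, -0.4]
opening: 0.0002
gripper_force: 0.0
```

```bash
python3 -c "
from h import *
edges('pics/a7.png'); disc()"
```

```text
orange [231. 109.] 674 (array([836.8, 150.6]), 89.1, 129.9, 79.2) sc [-290.1  232.1]
orange [327. 191.] 582 (array([ 559.9, -147.9]), 75.0, 131.4, 83.5) sc [37.7 -9.4]
orange [203. 234.] 778 (array([425.7, 233.9]), 89.6, 126.7, 0.3) sc [-326.5 -185.8]
orange [181. 299.] 671 (array([235.4, 293.4]), 91.1, 129.0, 68.1) sc [-364.2 -381.6]
orange [183. 292.] 173 (array([250.9, 287.3]), 31.0, 62.3, 68.0) sc [-359.9 -365.5]
t 19.1333 tool [ 340.4 -112.1   30.1] sc [  26.9 -231.6] F [ 0.3 -0.4 -0.4]
n 957 x [ 2.4 74.1] y [-73.7  54. ]
right x(y) (array([9.20000e-03, 7.29165e+01]), 'range', np.float64(-65.0), np.float64(45.0), 'at0', np.float64(72.9), 'rms', np.float64(0.9))
near y(x) (array([-1.05000e-02, -7.28678e+01]), 'range', np.float64(10.0), np.float64(65.0), 'at0', np.float64(-72.9), 'rms', np.float64(1.1))
far y(x) (array([8.20000e-03, 5.28519e+01]), 'range', np.float64(10.0), np.float64(65.0), 'at0', np.float64(52.9), 'rms', np.float64(1.0))
blob [328.9 192. ] 335 [27 44] [ 48.4 -15.8] rect [ 38.1 -10.2] (73.9, 134.9, 82.5)
blob [324.  178.6] 62 [9 9] [30.1 25.2] rect [30.3 24.7] (25.1, 25.9, 87.9)
blob [323.3 189.1] 67 [10  9] [30.4 -8.5] rect [31.2 -9. ] (26.4, 27.2, 43.1)
blob [322.5 199.9] 67 [10  9] [ 30.3 -42.8] rect [ 29.9 -41.9] (26.2, 24.7, 43.5)
19.1833 tool [ 342.7 -112.9   31.1] [  27.4 -229.2] [ 0.3  0.8 -0.3]
```

The sled is at (29.5,-9.5) and square. It needs about 9 mm more in y, then 30 mm back in -x.

>>> send_rows([
  [[1,0.15,-0.017,0,0],[1,0.3,-0.034,0,0],[1,0.45,-0.05,0,0],[1,0.58,-0.065,0,0],[1,0.64,-0.072,0,0],[1,0.67,-0.075,0,0],[1,0.69,-0.077,0,0],[1,0.71,-0.079,0,0],[1,0.725,-0.081,0,0],[1,0.735,-0.082,0,0],[1,0.735,-0.082,0,0]],
])

```text
t: 20.15
tool_pos: [0.4897, -0.1291, 0.0307]
orientation: [-2.317, -2.084, -0.012]
force: [-3.5, 0.4, 1.7]
opening: 0.0004
gripper_force: 1.9
```

>>> send_rows([
  [[1,-0.03,0.004,0,0],[1,-0.1,0.012,0,0],[1,-0.25,0.03,0,0],[1,-0.45,0.05,0,0],[1,-0.6,0.067,0,0],[1,-0.69,0.077,0,0],[1,-0.69,0.077,0,0]],
])

```text
t: 20.73
tool_pos: [0.3489, -0.1129, 0.0298]
orientation: [-2.317, -2.084, -0.012]
force: [0.5, -0.1, -0.6]
opening: 0.0009
gripper_force: 0.0
```

```bash
python3 -c "
from h import *
s,im,P=edges('pics/a8.png'); disc(); print(s['q'].round(2))"
```

```text
orange [231. 108.] 681 (array([836.8, 151.1]), 89.0, 130.2, 78.7) sc [-290.6  232. ]
orange [327. 188.] 586 (array([ 568. , -149.2]), 74.4, 130.6, 83.1) sc [38.1 -1.2]
orange [201. 234.] 597 (array([425.5, 233.9]), 89.7, 126.4, 0.5) sc [-326.5 -186. ]
orange [202. 233.] 80 (array([425. , 235.5]), 27.8, 28.1, 1.1) sc [-328.  -186.7]
orange [213. 233.] 77 (array([426.2, 201. ]), 27.8, 28.2, 28.4) sc [-293.9 -181.6]
orange [182. 297.] 851 (array([235.2, 293.3]), 90.7, 129.8, 68.1) sc [-364.1 -381.8]
t 20.7333 tool [ 348.9 -112.9   29.8] sc [  26.7 -223. ] F [ 0.5 -0.1 -0.6]
n 953 x [ 2.3 74. ] y [-65.7  62.2]
right x(y) (array([-3.60000e-03,  7.28176e+01]), 'range', np.float64(-55.0), np.float64(55.0), 'at0', np.float64(72.8), 'rms', np.float64(1.0))
near y(x) (array([-1.31000e-02, -6.43745e+01]), 'range', np.float64(10.0), np.float64(65.0), 'at0', np.float64(-64.4), 'rms', np.float64(0.9))
far y(x) (array([-1.40000e-02,  6.18461e+01]), 'range', np.float64(10.0), np.float64(65.0), 'at0', np.float64(61.8), 'rms', np.float64(0.9))
blob [329.1 190. ] 325 [27 43] [48.6 -9.1] rect [37.  -2.5] (74.1, 133.4, 83.4)
blob [324.3 176. ] 69 [10  9] [30.3 33.6] rect [31.1 34.3] (28.4, 25.8, 89.8)
blob [323.6 186.7] 68 [10  9] [30.7 -0.7] rect [30.7 -1.1] (28.2, 25.5, 89.8)
blob [322.8 197.3] 67 [9 9] [ 30.7 -34.4] rect [ 31.5 -33.1] (24.9, 25.6, 88.0)
20.7833 tool [ 351.3 -113.7   30.7] [  27.2 -220.6] [ 0.7  0.7 -0.2]
[-0.47 -0.31  2.29  0.02  1.18 -0.37]
```

>>> send_rows([
  [[1,0,0,0.2,-0.11],[1,0,0,0.4,-0.22],[-1,0,0,0.6,-0.33],[-1,0,0,0.8,-0.44],[-1,0.1,-0.1,0.85,-0.55],[-1,0.3,-0.25,0.85,-0.66],[-1,0.5,-0.4,0.85,-0.77],[-1,0.7,-0.55,0.85,-0.88],[-1,0.85,-0.65,0.85,-1],[-1,0.987,-0.725,0.85,-1],[-1,0.987,-0.725,0.85,-1],[-1,0.987,-0.725,0.85,-1]],
])

```text
t: 21.83
tool_pos: [0.5525, -0.2603, 0.1989]
orientation: [-3.057, -0.648, -0.028]
force: [0.5, -0.6, -0.8]
opening: 0.0625
gripper_force: 0.0
```

>>> send_rows([
  [[-1,0,0,0,-0.11],[-1,0,0,0,-0.22],[-1,0,0,0,-0.33],[-1,0,0,0,-0.44],[-1,0,0,0,-0.5],[-1,0,0,0,-0.5]],
])

```text
t: 22.33
tool_pos: [0.5503, -0.2585, 0.2018]
orientation: [-3.127, 0.169, -0.037]
force: [-0.3, 0.5, -0.2]
opening: 0.0926
gripper_force: 0.0
```

```bash
python3 -c "
from h import *
s,im,d=snap('wrist'); cv2.imwrite('pics/w2.png',im); P=cloud('wrist',s,d)
t=s['tool_pos']*1000; print(t.round(1),sc(t),s['q'].round(2),s['opening']); R=cv2.Rodrigues(s['orientation'])[0]; print(R[:,1].round(3))
Z=P[...,2]
H,S,V=cv2.split(cv2.cvtColor(im,cv2.COLOR_BGR2HSV))
def rep(n,m):
  q=P[m]*1000
  if len(q)>50:
    a=np.c_[(q[:,:2]-C)@EX,(q[:,:2]-C)@EY]; print(n,len(q),np.percentile(a,[1,50,99],axis=0).round(1).tolist())
a=np.einsum('ijk,lk->ijl',P[...,:2]*1000-C,np.array([EX,EY]))
rg=(a[...,0]>85)&(a[...,0]<230)
rep('bottle',rg&(Z>.02)&(Z<.16)&(a[...,1]>20)&(a[...,1]<120))
rep('jar',rg&(Z>.02)&(Z<.08)&(a[...,1]<-30)&(a[...,1]>-130))"
```

```text
[ 550.3 -258.5  201.8] [148.7  -6.5] [-0.54  0.15  1.53  0.02  1.45  1.14] 0.09261816432338246
[-0.108 -0.994 -0.011]
bottle 3217 [[114.2, 42.3], [142.5, 70.2], [168.3, 96.1]]
jar 2142 [[118.1, -101.7], [145.6, -69.0], [172.8, -48.7]]
```

>>> send_rows([
  [[-1,-0.005,0,-0.2,0],[-1,-0.005,0,-0.4,0],[-1,-0.005,0,-0.6,0],[-1,-0.005,0,-0.75,0],[-1,-0.005,0,-0.85,0],[-1,-0.005,0,-0.85,0]],
])

```text
t: 22.88
tool_pos: [0.5453, -0.2565, 0.0254]
orientation: [-3.123, 0.161, -0.023]
force: [-0.0, 0.3, -0.8]
opening: 0.0929
gripper_force: 0.0
```

```bash
python3 -c "
from h import *
disc()"
```

```text
blob [328.2 191. ] 268 [26 43] [ 46.  -12.9] rect [37.8 -3.2] (71.5, 132.9, 83.9)
blob [324.1 175.9] 59 [9 9] [29.5 34. ] rect [29.9 34.9] (25.1, 24.8, 62.2)
blob [323.6 186.6] 54 [8 8] [30.6 -0.4] rect [30.6  0.3] (21.9, 22.6, 87.9)
blob [322.7 197.5] 56 [8 8] [ 30.5 -35.1] rect [ 30.1 -34.7] (21.8, 22.5, 88.0)
22.8833 tool [ 545.3 -256.5   25.4] [147.3 -11.7] [-0.   0.3 -0.8]
```

>>> send_rows([
  [[-1,0.002,0.015,0,0],[-1,0.004,0.035,0,0],[-1,0.007,0.06,0,0],[-1,0.01,0.085,0,0],[-1,0.013,0.11,0,0],[-1,0.015,0.135,0,0],[-1,0.017,0.15,0,0],[-1,0.017,0.15,0,0]],
])

```text
t: 23.6
tool_pos: [0.5543, -0.2297, 0.0338]
orientation: [-3.13, 0.164, -0.042]
force: [0.3, -4.0, 3.2]
opening: 0.0929
gripper_force: 1.8
```

```bash
python3 -c "
from h import *
edges();disc()"
```

```text
orange [231. 109.] 665 (array([837. , 150.7]), 88.1, 131.3, 78.6) sc [-290.2  232.3]
orange [322. 172.] 114 (array([ 612.8, -146.5]), 54.2, 41.7, 85.9) sc [30.3 43. ]
orange [318. 186.] 63 (array([ 570.1, -125.9]), 22.8, 29.0, 87.3) sc [14.7 -1.8]
orange [317. 197.] 67 (array([ 536.7, -120.1]), 26.1, 25.4, 0.6) sc [ 12.7 -35.6]
orange [323. 204.] 116 (array([ 520.6, -132.6]), 56.6, 34.7, 88.5) sc [ 26.9 -50.2]
orange [202. 234.] 670 (array([425.1, 233.9]), 89.5, 126.4, 0.9) sc [-326.5 -186.4]
orange [213. 233.] 75 (array([425.1, 201.7]), 27.6, 27.6, 0.6) sc [-294.5 -182.8]
orange [182. 297.] 834 (array([235.2, 292.5]), 91.5, 129.5, 68.2) sc [-363.3 -381.7]
t 23.6 tool [ 554.3 -229.7   33.8] sc [119.6  -5.7] F [ 0.3 -4.   3.2]
n 596 x [ 0.5 54.8] y [-65.6  63. ]
right x(y) (array([-0.1732, 42.3374]), 'range', np.float64(-55.0), np.float64(50.0), 'at0', np.float64(42.3), 'rms', np.float64(4.0))
near y(x) (array([-1.97000e-02, -6.43852e+01]), 'range', np.float64(10.0), np.float64(45.0), 'at0', np.float64(-64.4), 'rms', np.float64(0.8))
far y(x) (array([4.30000e-03, 6.18759e+01]), 'range', np.float64(10.0), np.float64(45.0), 'at0', np.float64(61.9), 'rms', np.float64(0.9))
blob [324.6 168.6] 50 [18  5] [29.6 57.8] rect [29.4 57.5] (54.0, 10.4, 83.9)
blob [319.1 175.3] 48 [8 8] [13.9 34.1] rect [15.4 34.3] (22.0, 22.7, 88.0)
blob [318.1 185.9] 52 [8 9] [13.5 -0. ] rect [13.4  0.2] (22.2, 22.7, 43.3)
blob [316.9 196.8] 59 [9 9] [ 12.5 -34.8] rect [ 13.5 -34.3] (24.8, 24.6, 75.4)
blob [323.2 204.6] 123 [20 13] [ 33.6 -57.2] rect [ 32.2 -59. ] (33.7, 63.0, 20.3)
23.65 tool [ 554.1 -229.7   33.4] [119.6  -6. ] [-0.4 -4.1  1.8]
```

>>> send_rows([
  [[-1,0.001,0.015,0,0],[-1,0.003,0.035,0,0],[-1,0.005,0.052,0,0],[-1,0.007,0.062,0,0],[-1,0.007,0.062,0,0],[-1,0.007,0.062,0,0]],
])

```text
t: 24.2
tool_pos: [0.5547, -0.2175, 0.0324]
orientation: [-3.128, 0.166, -0.038]
force: [-0.4, -5.2, 3.9]
opening: 0.0932
gripper_force: 2.7
```

>>> send_rows([
  [[-1,-0.003,-0.03,0,0],[-1,-0.01,-0.1,0,0],[-1,-0.018,-0.16,0,0],[-1,-0.018,-0.16,0.2,0],[-1,-0.018,-0.16,0.4,0],[-1,-0.018,-0.16,0.6,0],[-1,-0.018,-0.16,0.85,0],[-1,-0.3,-0.5,0.95,0],[-1,-0.5,-0.7,0.95,0],[-1,-0.6,-0.9,0.95,0],[-1,-0.6,-0.9,0.95,0]],
])

```text
t: 25.12
tool_pos: [0.4467, -0.3785, 0.2198]
orientation: [-3.127, 0.164, -0.036]
force: [0.7, -0.2, -0.6]
opening: 0.0931
gripper_force: 0.0
```

```bash
python3 -c "
from h import *
s,im,P=edges('pics/end.png');disc()
f=P*1000-np.r_[C,0]; a=np.stack([f[...,:2]@EX,f[...,:2]@EY],-1); Z=P[...,2]
for n,m in(('bottle',(Z>.02)&(Z<.16)&(a[...,0]>85)&(a[...,0]<200)&(a[...,1]>20)&(a[...,1]<130)),('jar',(Z>.02)&(Z<.08)&(a[...,0]>85)&(a[...,0]<200)&(a[...,1]<-30)&(a[...,1]>-130))): print(n,np.percentile(a[m],[2,50,98],axis=0).round(1).tolist())"
```

```text
orange [231. 108.] 670 (array([836.8, 151. ]), 88.1, 130.4, 78.8) sc [-290.5  232. ]
orange [322. 186.] 293 (array([ 569.8, -133.6]), 45.5, 129.9, 83.2) sc [22.4 -1.2]
orange [201. 234.] 606 (array([425.9, 234.3]), 89.7, 127.1, 0.1) sc [-327.  -185.7]
orange [202. 233.] 80 (array([425.3, 235.7]), 27.9, 28.2, 1.6) sc [-328.3 -186.4]
orange [213. 233.] 78 (array([424.9, 201.8]), 27.9, 28.5, 0.1) sc [-294.5 -183. ]
orange [181. 298.] 754 (array([235.6, 293.4]), 91.6, 129.6, 67.6) sc [-364.2 -381.4]
orange [185. 286.] 86 (array([266.7, 281.8]), 26.6, 30.4, 0.3) sc [-356.2 -349.2]
t 25.1167 tool [ 446.7 -378.5  219.8] sc [279.6 -95.8] F [ 0.7 -0.2 -0.6]
n 584 x [-0.1 44.7] y [-65.4  62.3]
right x(y) (array([1.74000e-02, 4.24565e+01]), 'range', np.float64(-55.0), np.float64(55.0), 'at0', np.float64(42.5), 'rms', np.float64(1.0))
near y(x) (array([ 3.03000e-02, -6.54301e+01]), 'range', np.float64(10.0), np.float64(35.0), 'at0', np.float64(-65.4), 'rms', np.float64(0.4))
far y(x) (array([-0.0696, 62.8454]), 'range', np.float64(10.0), np.float64(35.0), 'at0', np.float64(62.8), 'rms', np.float64(0.5))
blob [323.9 188.9] 265 [19 42] [32.2 -7.4] rect [24.1 -2.9] (45.9, 132.5, 82.4)
blob [316.8 175. ] 33 [5 9] [ 6.5 34.5] rect [ 7.5 35. ] (12.6, 25.9, 88.0)
blob [316.  185.5] 31 [5 8] [6.7 0.5] rect [7. 1.] (12.5, 22.6, 88.0)
blob [315.2 196.3] 29 [5 8] [  7.1 -34. ] rect [  6.7 -34.2] (12.4, 22.3, 88.0)
25.1667 tool [ 442.1 -385.   220.2] [286.5 -99.7] [-2.6 -2.5  1.3]
bottle [[110.7, 39.7], [131.0, 57.9], [162.5, 91.3]]
jar [[116.9, -105.9], [140.0, -82.1], [168.4, -55.3]]
```

View pics/end.png

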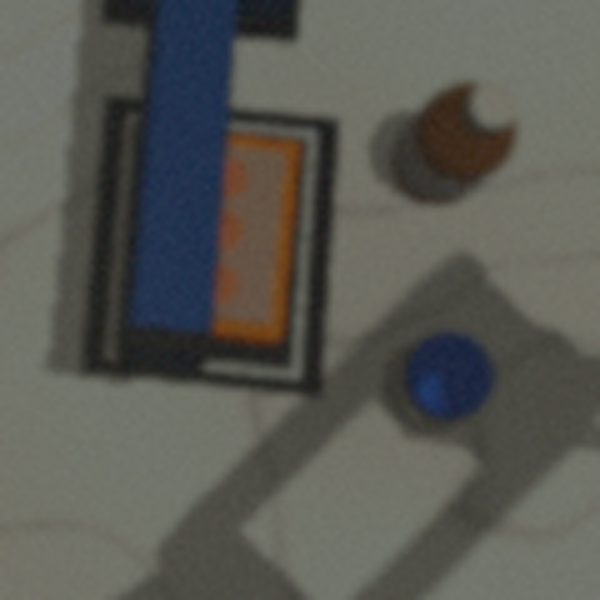

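The sled lies inside the white outline at crop (250,240) and is square to it. The jar (450,376) and bottle (465,130) are where they were, and the arm is clear.

```bash
python3 -c "
from plant import order
print(order.close_job())"
```

```text
the job is handed in; nothing more can be done
None
```

I handed in the job at about 25 s of the 67 s limit. By the top camera the sled lies flat inside the white outline, within about 2 mm of the pad's centre and about 0.02 rad of square; the jar and bottle are where they were, and the hand-in gave no verdict.

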